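# Lift the filter out of a jeweller's dust extractor

### The arm

A 7-joint arm with a two-finger parallel gripper is mounted at the origin on the work surface. World frame = base frame: x ahead of the robot, y to its left, z up, the work surface at z = 0. Lengths are in mm, angles in rad, forces in N, time in s.
With the tool pointing down it reaches from about 400 to 925 mm from the base axis. Payload 4.1 kg.
Tool frame: the origin (TCP) lies between the finger pads; the fingertips stand 14 mm ahead of it and the grasp point (between the pads) lies 5 mm behind it; z points along the fingers, y is the direction in which the jaws open and shut (so a half turn about z gives the same grasp; the last joint's range is limited). The gripper opens to 85 mm and grips with 20 to 120 N. Pads are 22 mm wide; open, the fingers measure 114 mm over their backs; the gripper's body (76 mm by 85 mm) begins 54 mm behind the grasp point. The pads swing forward as they close: fully open they stand 13 mm farther back than shut.
Start: joints at [1.164, 0.398, 0.045, 1.537, -0.019, 1.207, -0.051], TCP at [196.963, -619.477, 213.747] pointing down, gripper open.
Joint ranges: [-2.82, 2.82], [-0.49, 2.23], [-1.37, 1.46], [0, 2.46], [-1.36, 4.5], [0.23, 2], [-2.94, 2.94]. Speed limits (rad/s): [2.57, 2.57, 3.14, 3.14, 3.14, 3.14, 3.14].

### API

Orientations are given as [roll, pitch, yaw] about the fixed x, y, z axes, in that order (R = Rz(yaw) Ry(pitch) Rx(roll)).
In Python, from bench import observe, vision, manip gives the robot as it stands. The module is installed in compiled form; this text tells all that it offers.
- The arm moves only by the shell command python3 -m jog 'ROWS'. ROWS is JSON, a list of rows, each a list of 3 entries, a list of its own where there are three numbers: the shift along the tool's x, y, z in mm, then the turn, a rotation vector about the tool's x, y, z in rad, then the finger opening in mm, from 0 to 85.4. In form: [[[dx, dy, dz], [ax, ay, az], grip], ...]. A call has 1 to 20 rows; each row shifts and turns the commanded pose from where the row before left it, along the tool's axes as they then stand; what a row does not reach is not made up. A row lasts 1/10 s, in which the tool goes at most 50 mm and 8.59 degrees, less where a joint would pass 70% of its speed; a pose out of reach is approached as far as the arm can. A call with a gripper value outside its range is refused whole. The fingers move at their own pace and stop on an object; the grip force is fixed at half the most. Time passes only in rows, so rows that do not move let the fingers close. It gives the time, the measured TCP pose, the force and the opening at its end, in the units of the state.
- observe(): the state, without advancing time (a new reading comes with each control period).
- vision.snapshot(name): name is "scene" or "top" or "wrist"; returns a dict with "image" (420x560x3 uint8, red, green, blue), "depth" (420x560 float32, mm along the optical axis (not along the pixel's ray), 0 where there is no reading), "fx", "fy", "cx", "cy" (pixels), "pose" (4x4, takes a point from camera to world coordinates). Camera axes: x right, y down, z forward; pixel columns grow to the right and rows downward; lengths in mm; the calibration is good to about 2 mm. A picture is of the moment at which its call begins.
- manip.job_done(): hands the job in, once; it reports no verdict.
The state is a dict: "time": time; "joint_positions": joint angles; "qvel": joint speeds; "effort": joint torques, N m; "eef_pos": TCP position; "tcp_rot": TCP orientation; "contact_force": force on the tool from outside, world axes, zero at the start; "moment": the same for the moment, N m; "opening": opening from 0.0 (shut) to 1.0 (fully open).
Only numpy, scipy, OpenCV 4.12 (cv2) and the standard library are available. Lean on these libraries where they do the work, as an engineer would, in place of code of your own. Each camera call takes 0.05 s, during which the arm holds its last target. There are 200 camera calls.

### The job

Swing the little steel tab on top of the grey dust extractor aside, either way, until it is well clear of the filter, about a quarter turn. Then lift the filter panel out by its upright grip, keeping it level so that the metal dust stays on it, and lay it gently, grip up, flat on the floor of the plain wooden tray (the one without compartments), and let go.

Things in the scene. Friction and masses are not known exactly. Their poses are not given: they have to be found in the camera images.
- extractor: Dust extractor: fixed grey box, 150 (x) x 210 (y) x 80 mm high. Origin: centre of its underside, on the bench; z up. Its top is a frame round a central recess 98 (x) x 138 (y) x 16 mm deep that holds the filter. The swing tab's pivot is on the rim at x = 0, y = +87 mm. A black hose stub, 36 mm in diameter, juts 22 mm from the -y side.
- tab (a joint): Steel tab, 14 mm wide, reaching 45 mm from its upright pivot; top 86 (pivot boss 89) mm above the bench. Upright round post, 10 mm thick, 36 mm from the pivot, its top 106 mm up: push or pinch it, 1 to 2 N; stays as left. Rad: 0 = points along the extractor's -y, over the filter; + is counter-clockwise from above. Range -1.75 to 1.75; overlaps the filter below 1.2; starts within 0.35 of 0.
- filter_grip (a point): Middle of the grip of the loose filter: pleated panel, aluminium frame, 90 (x) x 130 (y) x 14 mm, 0.2 kg. Grip: upright black rib on its centre, 12 mm thick (x), 60 long (y), 28 high. This point is 28 mm above the panel's underside, 14 below the rib's top. z up. Seated: 4 mm play all round, underside 64 mm above the bench, axes as the extractor's.
- tray: Plain wooden tray without compartments, 160 (x) x 200 (y) x 25 mm high, walls and floor 5 mm thick, loose on the bench, 0.9 kg. Origin: centre of its underside; z up. It lies left or right of the extractor; a tray with small compartments lies on the other side.
Things that resemble listed ones, but are neither listed nor needed, are in the scene too. Of the things like the part that bears filter_grip, leave any that is orange, red or yellow; of the rest the smaller one is meant.

How it is judged:
By the outcome, as a careful person would: the job done as asked, in the order asked, and still so for the second after the job is handed in, with the robot touching nothing.
It also fails if it takes over 50 s, if anything falls off the work surface, if the arm or the gripper's body presses on something with over 40 N, if the wrist force passes 120 N, or if a joint passes its speed limit or range.

## Working session

There is one attempt and no reset: what is moved stays moved. The work goes in short steps, Python scripts to look and compute and a shell command to move; the robot and the scene stay as the last step left them, time stands still between calls to the robot, and variables do not carry over. Pictures are saved under pics/ and viewed, about 8 in all and at most 12, crops included, and the job is handed in when it is done.

```bash
mkdir -p pics; cat > h.py <<'E'
import numpy as np, cv2
from bench import observe, vision, manip
def snap(name,fn):
    s=vision.snapshot(name); cv2.imwrite(f'pics/{fn}.png',s['image'][:,:,::-1]); np.savez(f'{fn}.npz',**s); return s
def world(s):
    d=s['depth']; v,u=np.mgrid[:d.shape[0],:d.shape[1]]
    p=np.stack([(u-s['cx'])/s['fx']*d,(v-s['cy'])/s['fy']*d,d],-1)
    T=np.array(s['pose']); w=p@T[:3,:3].T+T[:3,3]; w[d<=0]=np.nan; return w
E
python3 - <<'E'
from h import *
s=snap('top','top1'); print(s['pose'],s['fx']); o=observe(); print(o)
E
```

```text
[[-2.82293918e-02 -9.88906038e-01  1.45835354e-01  2.41444790e+02]
 [-9.99601091e-01  2.78000491e-02 -4.98160744e-03  1.77731121e+01]
 [ 8.72111690e-04 -1.45917806e-01 -9.89296332e-01  1.71637934e+03]
 [ 0.00000000e+00  0.00000000e+00  0.00000000e+00  1.00000000e+00]] 532.3139919929664
{'time': 0.05, 'joint_positions': array([ 1.16401688,  0.39919318,  0.0450007 ,  1.53785049, -0.01871017,
        1.20689628, -0.05069426]), 'qvel': array([-0.00150091, -0.00110101, -0.00119374, -0.00037013, -0.00078777,
        0.00189748, -0.00012905]), 'effort': array([ 2.06777317e-03, -4.76686978e+01,  1.37074035e+00, -2.55223256e+01,
        1.18728593e-02,  4.88370017e-03, -5.24767387e-06]), 'eef_pos': array([ 196.75706823, -618.81960575,  212.67518125]), 'tcp_rot': array([-3.13966970e+00,  1.11260948e-04,  3.07924837e-01]), 'contact_force': array([-0.14018485,  0.40476482,  0.08611436]), 'moment': array([0.02290664, 0.03234894, 0.00714689]), 'opening': 1.0023942043196652}
```

View pics/top1.png

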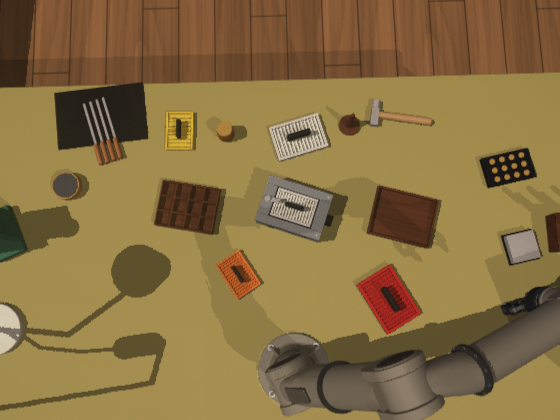

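The extractor is at about (296,208), with the hose stub on its right at (330,220). The seated white filter's grip is at (294,206). The plain tray is at (404,216), and a bigger white filter is at (298,136). Next I'll measure.

```bash
python3 - <<'E'
from h import *
s=dict(np.load('top1.npz')); w=world(s)
def rect(m,tag):
    n,l,st,c=cv2.connectedComponentsWithStats(m.astype(np.uint8))
    k=1+np.argmax(st[1:,4]); p=w[l==k]; r=cv2.minAreaRect(p[:,:2].astype(np.float32)); print(tag,r,np.median(p[:,2]),len(p))
def box(u0,u1,v0,v1):
    b=np.zeros(w.shape[:2],bool); b[v0:v1,u0:u1]=1; return b
z=w[...,2]
rect(box(245,345,165,250)&(z>70)&(z<84),'ext')
rect(box(245,345,165,250)&(z>98)&(z<112),'grip')
rect(box(245,345,165,250)&(z>40)&(z<115),'ext all')
rect(box(360,450,180,255)&(z>15)&(z<35),'tray rim')
rect(box(360,450,180,255)&(z>-2)&(z<40)&(z>2.5),'tray all')
rect(box(270,330,115,160)&(z>5),'other filter')
im=cv2.imread('pics/top1.png')[160:260,240:350]
cv2.imwrite('pics/c1.png',cv2.resize(im,None,fx=6,fy=6,interpolation=2))
t=box(245,292,165,250)&(z>95); print(np.c_[np.argwhere(t),w[t]].round())
E
```

```text
ext ((497.27581787109375, -16.183860778808594), (209.4215545654297, 152.37625122070312), 70.46559143066406) 78.36860619830497 2424
grip ((497.6266784667969, -16.187339782714844), (59.085777282714844, 12.210153579711914), 71.68573760986328) 105.3217961175958 76
ext all ((492.9395446777344, -26.224029541015625), (231.1064453125, 154.18504333496094), 70.79061889648438) 78.67021552891822 3350
tray rim ((466.5920104980469, -366.4394836425781), (201.1522979736328, 162.1201629638672), 74.2416763305664) 24.657740199539262 436
tray all ((465.90728759765625, -368.29327392578125), (302.59942626953125, 218.6968994140625), 74.96805572509766) 7.43465602170545 3163
other filter ((741.878173828125, -42.47254180908203), (142.10594177246094, 197.54873657226562), 12.279373168945312) 15.950715671878697 1840
[[196. 267. 532.  66.  97.]
 [197. 268. 529.  63.  95.]
 [198. 278. 523.  32. 106.]
 [198. 279. 522.  29. 110.]
 [199. 270. 522.  57.  96.]
 [199. 277. 521.  35. 102.]
 [199. 278. 520.  32. 104.]
 [199. 279. 520.  29. 106.]
 [199. 280. 522.  26.  97.]
 [200. 277. 516.  35. 113.]
 [200. 278. 516.  32.
[... 315 characters left out ...]
 [203. 288. 506.   2. 109.]
 [203. 289. 506.  -1. 110.]
 [203. 290. 507.  -5. 103.]
 [203. 291. 507.  -8. 105.]
 [204. 285. 503.  11. 110.]
 [204. 286. 504.   8. 105.]
 [204. 287. 503.   5. 110.]
 [204. 288. 503.   2. 108.]
 [204. 289. 505.  -2.  95.]
 [204. 290. 504.  -4. 105.]
 [204. 291. 503.  -7. 110.]
 [205. 285. 501.  11. 105.]
 [205. 286. 502.   8. 101.]
 [205. 287. 501.   5. 105.]
 [205. 288. 501.   2. 104.]
 [205. 289. 500.  -1. 108.]
 [205. 290. 500.  -4. 106.]
 [205. 291. 499.  -7. 111.]
 [206. 287. 499.   5.  97.]
 [206. 288. 498.   2. 104.]
 [206. 289. 498.  -1. 105.]
 [206. 290. 498.  -4. 104.]
 [206. 291. 497.  -7. 109.]
 [207. 290. 495.  -4.  98.]
 [207. 291. 495.  -7.  97.]]
```

View pics/c1.png

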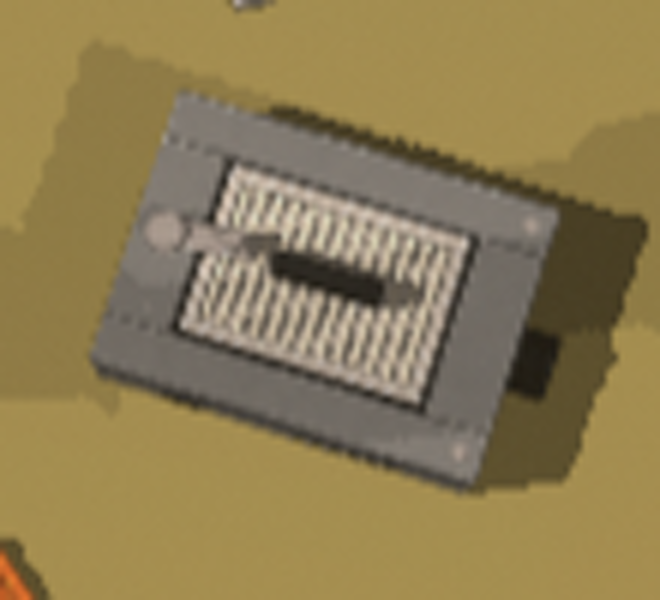

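The crop shows the tab running from its boss at (165,232) to the post near (262,245), which is about +0.12 rad, and the filter grip at (335,280). I'll move above the post, then turn the tool so the fingers can cage it.

```bash
python3 -m jog '[[[29.6,-30.7,0],[0,0,0],60],[[29.6,-30.7,0],[0,0,0],60],[[29.6,-30.7,0],[0,0,0],60],[[29.6,-30.7,0],[0,0,0],60],[[29.6,-30.7,0],[0,0,0],60],[[29.6,-30.7,0],[0,0,0],60],[[29.6,-30.7,0],[0,0,0],60],[[29.6,-30.7,0],[0,0,0],60],[[29.6,-30.7,0],[0,0,0],60],[[29.6,-30.7,0],[0,0,0],60],[[29.6,-30.7,0],[0,0,0],60],[[29.6,-30.7,0],[0,0,0],60],[[29.6,-30.7,0],[0,0,0],60],[[29.6,-30.7,0],[0,0,0],60],[[29.6,-30.7,0],[0,0,0],60],[[29.6,-30.7,0],[0,0,0],60],[[29.6,-30.7,0],[0,0,0],60]]'
python3 -m jog '[[[0,0,0],[0,0,-0.13],24],[[0,0,0],[0,0,-0.13],24],[[0,0,0],[0,0,-0.13],24],[[0,0,0],[0,0,-0.13],24],[[0,0,0],[0,0,-0.13],24],[[0,0,0],[0,0,-0.13],24],[[0,0,0],[0,0,-0.13],24],[[0,0,0],[0,0,-0.13],24],[[0,0,0],[0,0,0],24],[[0,0,0],[0,0,0],24]]'
python3 - <<'E'
from h import *
o=observe(); print(o['joint_positions'].round(2),o['eef_pos'],o['tcp_rot'],o['opening'])
s=snap('wrist','w1'); w=world(s); z=w[...,2]
import cv2
def rect(m,tag):
    n,l,st,c=cv2.connectedComponentsWithStats(m.astype(np.uint8))
    for k in range(1,n):
        if st[k,4]>60:
            p=w[l==k]; print(tag,st[k],c[k].round(),cv2.minAreaRect(p[:,:2].astype(np.float32)),np.median(p[:,2]))
rect((z>97)&(z<112),'hi'); rect((z>83)&(z<92),'tab')
E
```

```text
time: 1.75
eef_pos: [518.4, 31.8, 213.3]
tcp_rot: [3.141, 0.001, 0.308]
contact_force: [0.5, -1.1, 0.1]
opening: 0.701
time: 2.75
eef_pos: [518.0, 30.2, 213.3]
tcp_rot: [-3.141, 0.0, 1.345]
contact_force: [-1.0, 0.1, 0.2]
opening: 0.281
[ 0.41  0.2  -0.63  1.83  0.13  1.15 -0.49] [518.03507107  30.21470204 213.28963558] [-3.14082419e+00  2.88641245e-04  1.34500485e+00] 0.28084369234055273
hi [274 191  11  13 109] [279. 197.] ((520.1834106445312, 32.07162857055664), (9.126266479492188, 9.411044120788574), 75.65430450439453) 106.71540785326113
hi [260 216  18  59 701] [269. 245.] ((499.2716064453125, -14.685527801513672), (59.960636138916016, 11.968032836914062), 70.52581787109375) 106.96573955442477
hi [542 338  18  19 204] [551. 346.] ((778.9953002929688, -205.7157745361328), (13.365572929382324, 9.845415115356445), 68.78865814208984) 105.10144304365951
tab [267 146  22  56 730] [278. 169.] ((524.7838745117188, 50.322593688964844), (53.44823455810547, 20.134626388549805), 83.12535095214844) 88.54501213974066
tab [531 329  17  15 121] [538. 334.] ((778.4434204101562, -204.02113342285156), (15.296103477478027, 9.164289474487305), 37.336307525634766) 87.5663170027247
```

View pics/w1.png

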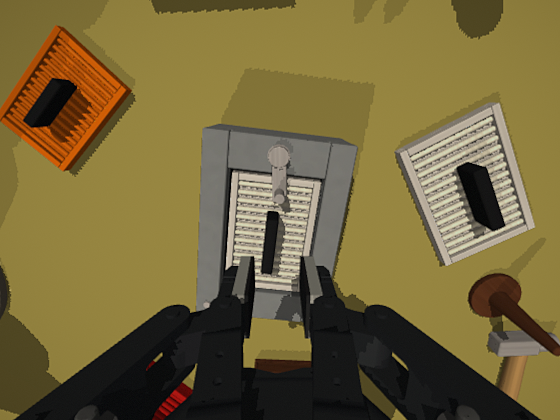

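The wrist view shows the post at (279,197), the boss at (278,156) and the grip at (269,245). The post measures (520.2, 32.1) with its top at 107, and the grip measures (499.3, -14.7). Both fit the sizes given. Next I'll descend over the post and swing it.

```bash
python3 -m jog '[[[2.2,1.5,20],[0,0,0],24],[[0,0,30],[0,0,0],24],[[0,0,30],[0,0,0],24],[[0,0,19],[0,0,0],24],[[0,0,10],[0,0,0],24],[[0,0,0],[0,0,0],18],[[0,0,0],[0,0,0],18],[[0,0,0],[0,0,0],18]]'
python3 -m jog '[[[0.28,4.5,0],[0,0,-0.125],18],[[0.28,4.5,0],[0,0,-0.125],18],[[0.28,4.5,0],[0,0,-0.125],18],[[0.28,4.5,0],[0,0,-0.125],18]]'
python3 - <<'E'
from h import *
snap('wrist','w2')
E
```

```text
time: 3.6
eef_pos: [521.4, 32.4, 105.9]
tcp_rot: [3.139, -0.0, 1.347]
contact_force: [-0.0, -0.2, -0.4]
opening: 0.21
time: 4.0
eef_pos: [539.2, 32.5, 105.9]
tcp_rot: [3.14, 0.001, 1.852]
contact_force: [0.7, -0.5, -0.3]
opening: 0.212
```

View pics/w2.png

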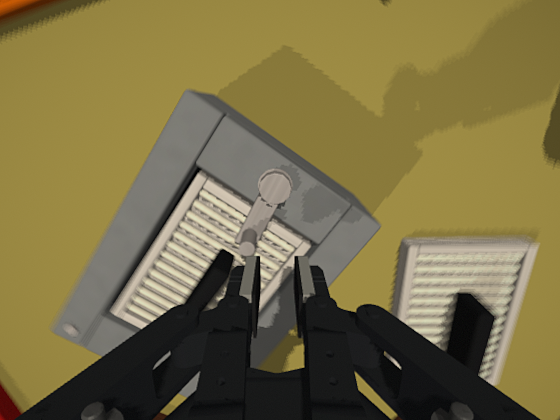

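The boss is at (275,187) and the post at (248,242), next to the left fingertip at (248,260). The tab has barely turned so far, so I'll measure both the tab and the fingertips.

```bash
python3 - <<'E'
from h import *
s=dict(np.load('w2.npz')); w=world(s)
for n,(u,v) in dict(boss=(275,183),post=(248,238),post2=(247,246),tipL=(248,262),tipL2=(247,275),tipLout=(240,262),tipR=(298,262),tabmid=(262,215)).items(): print(n,w[v,u].round(1))
print(w[255:330:6,250].round(0)); print(w[255:330:6,300].round(0)); print(w[262,225:325:4].round(0))
E
```

```text
boss [527.1  70.1  89.1]
post [520.1  36.5 102.4]
post2 [520.7  33.1 106.2]
tipL [522.4  38.5 133.9]
tipL2 [523.   38.6 145.9]
tipLout [520.    5.5  77.8]
tipR [546.1  45.8 134.7]
tabmid [525.1  47.1  86.7]
[[525.  13.  78.]
 [523.  39. 134.]
 [524.  39. 139.]
 [524.  40. 145.]
 [524.  40. 151.]
 [525.  39. 154.]
 [525.  41. 160.]
 [526.  39. 162.]
 [527.  36. 162.]
 [527.  36. 166.]
 [527.  33. 166.]
 [528.  32. 168.]
 [529.  30. 168.]]
[[559.  23.  78.]
 [547.  46. 133.]
 [547.  46. 139.]
 [546.  46. 145.]
 [546.  46. 151.]
 [545.  46. 156.]
 [545.  46. 160.]
 [545.  45. 162.]
 [546.  42. 163.]
 [547.  40. 163.]
 [548.  36. 162.]
 [549.  33. 162.]
 [550.  30. 162.]]
[[510.  12.  94.]
 [513.  13.  94.]
 [515.   1.  73.]
 [518.   2.  73.]
 [521.   6.  77.]
 [521.  39. 135.]
 [523.  39. 135.]
 [525.  40. 135.]
 [527.  40. 135.]
 [534.   9.  77.]
 [537.  10.  77.]
 [540.  11.  77.]
 [543.   9.  73.]
 [546.  10.  73.]
 [548.  11.  74.]
 [550.  15.  79.]
 [553.  15.  78.]
 [556.  17.  79.]
 [546.  45. 134.]
 [547.  47. 135.]
 [549.  47. 135.]
 [565.  21.  82.]
 [569.  21.  81.]
 [571.  22.  80.]
 [574.  23.  81.]]
```

```bash
python3 - <<'E'
from h import *
s=dict(np.load('w1.npz')); w=world(s); print(s['pose'].round(2))
print(w[250:330:6,250].round(0))
print(np.load('w2.npz')['pose'].round(2))
s=snap('scene','s1'); w=world(s)
im=s['image'][:,:,::-1]
T=np.linalg.inv(s['pose']); p=T[:3,:3]@np.array([539,32,106])+T[:3,3]; u=int(p[0]/p[2]*s['fx']+s['cx']); v=int(p[1]/p[2]*s['fy']+s['cy']); print(u,v)
a,b=max(u-70,0),max(v-60,0); c=im[b:b+105,a:a+140]; cv2.imwrite('pics/s1c.png',cv2.resize(c,None,fx=5,fy=5,interpolation=2)); print(a,b)
E
```

```text
[[ 9.7000e-01 -2.1000e-01 -7.0000e-02  5.3678e+02]
 [-2.2000e-01 -9.2000e-01 -3.2000e-01  1.1197e+02]
 [-0.0000e+00  3.3000e-01 -9.5000e-01  3.7458e+02]
 [ 0.0000e+00  0.0000e+00  0.0000e+00  1.0000e+00]]
[[ 475.  -27.   78.]
 [ 507.   44.  236.]
 [ 508.   44.  243.]
 [ 508.   43.  247.]
 [ 508.   43.  253.]
 [ 508.   42.  256.]
 [ 507.   39.  256.]
 [ 507.   37.  257.]
 [ 506.   34.  258.]
 [ 506.   33.  261.]
 [ 505.   29.  260.]
 [ 505.   27.  261.]
 [ 504.   24.  261.]
 [ 426. -189.    2.]]
[[ 9.6000e-01  2.6000e-01  9.0000e-02  5.1536e+02]
 [ 2.8000e-01 -9.1000e-01 -3.1000e-01  1.1313e+02]
 [ 0.0000e+00  3.3000e-01 -9.5000e-01  2.6712e+02]
 [ 0.0000e+00  0.0000e+00  0.0000e+00  1.0000e+00]]
294 208
224 148
```

View pics/s1c.png

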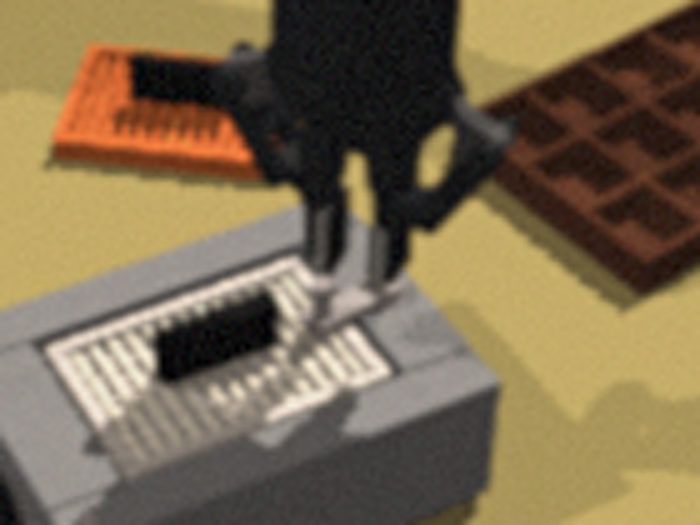

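```bash
python3 - <<'E'
from h import *
s=dict(np.load('s1.npz')); w=world(s)
for (u5,vs) in ((325,range(215,300,8)),(383,range(225,310,8)),(245,range(290,320,10))):
    for v5 in vs: print(u5,v5,w[148+v5//5,224+u5//5].round(0),s['image'][148+v5//5,224+u5//5])
w=world(dict(np.load('w2.npz'))); print(w[252:262,250].round(0).tolist())
E
```

```text
325 215 [532.  21. 159.] [59 58 54]
325 223 [533.  21. 157.] [56 53 50]
325 231 [533.  21. 151.] [50 49 46]
325 239 [533.  21. 148.] [50 49 46]
325 247 [534.  19. 145.] [51 48 46]
325 255 [534.  19. 139.] [48 46 44]
325 263 [535.  19. 136.] [41 40 37]
325 271 [533.  21. 128.] [77 74 71]
325 279 [521.  35. 108.] [148 135 128]
325 287 [nan nan nan] [161 147 139]
325 295 [526.  30. 103.] [92 87 82]
383 225 [558.  27. 165.] [42 39 39]
383 233 [558.  26. 163.] [69 63 61]
383 241 [558.  27. 156.] [78 75 71]
383 249 [557.  28. 153.] [74 70 65]
383 257 [557.  29. 146.] [74 74 68]
383 265 [559.  27. 143.] [72 69 63]
383 273 [558.  28. 139.] [70 68 65]
383 281 [558.  28. 132.] [79 76 70]
383 289 [559.  27. 131.] [97 93 88]
383 297 [533.  60.  86.] [94 88 84]
383 305 [534.  60.  80.] [91 86 81]
245 290 [476.  31.  74.] [123 114 102]
245 300 [505.   0. 107.] [46 41 40]
245 310 [508.  -3. 106.] [29 28 24]
[[523.0, 30.0, 106.0], [524.0, 29.0, 106.0], [524.0, 29.0, 107.0], [525.0, 13.0, 78.0], [523.0, 39.0, 129.0], [523.0, 40.0, 131.0], [523.0, 39.0, 131.0], [523.0, 39.0, 131.0], [523.0, 39.0, 132.0], [523.0, 39.0, 134.0]]
```

Both cameras put the fingertips at z ≈ 129 while the reported TCP is 106. They are about 37 mm higher than the tool description implies, and they passed over the post. I'll go back along the arc and descend by what the cameras show, watching the force.

```bash
python3 -m jog '[[[0.28,-4.5,0],[0,0,0.125],24],[[0.28,-4.5,0],[0,0,0.125],24],[[0.28,-4.5,0],[0,0,0.125],24],[[0.28,-4.5,0],[0,0,0.125],24],[[0,0,0],[0,0,0],24]]'
python3 -m jog '[[[0,0,10],[0,0,0],24],[[0,0,8],[0,0,0],24],[[0,0,6],[0,0,0],24],[[0,0,4],[0,0,0],24],[[0,0,2],[0,0,0],24],[[0,0,0],[0,0,0],24]]'
python3 - <<'E'
from h import *
s=snap('wrist','w3'); w=world(s)
for u in (246,250,300,304): print(u,[w[v,u].round(0).tolist() for v in range(250,264,2)])
z=w[...,2]; m=(z>99)&(z<112); m[255:]=0
n,l,st,c=cv2.connectedComponentsWithStats(m.astype(np.uint8)); print(st[1:],[np.nanmean(w[l==k],0).round(1) for k in range(1,n)])
E
```

```text
time: 4.6
eef_pos: [520.0, 32.2, 105.4]
tcp_rot: [3.141, 0.001, 1.346]
contact_force: [-0.5, -0.3, 0.1]
opening: 0.281
time: 5.2
eef_pos: [520.2, 32.2, 74.3]
tcp_rot: [-3.141, 0.0, 1.348]
contact_force: [1.1, 0.2, -0.3]
opening: 0.284
246 [[504.0, 41.0, 79.0], [503.0, 39.0, 77.0], [502.0, 36.0, 73.0], [507.0, 46.0, 97.0], [507.0, 46.0, 99.0], [507.0, 46.0, 101.0], [507.0, 46.0, 102.0]]
250 [[506.0, 40.0, 78.0], [505.0, 39.0, 77.0], [504.0, 35.0, 73.0], [509.0, 45.0, 96.0], [509.0, 46.0, 99.0], [509.0, 45.0, 101.0], [510.0, 46.0, 103.0]]
300 [[534.0, 34.0, 78.0], [534.0, 32.0, 77.0], [534.0, 31.0, 78.0], [534.0, 39.0, 96.0], [534.0, 39.0, 98.0], [534.0, 38.0, 97.0], [533.0, 37.0, 98.0]]
304 [[536.0, 33.0, 78.0], [536.0, 31.0, 76.0], [536.0, 30.0, 77.0], [536.0, 39.0, 96.0], [536.0, 39.0, 99.0], [536.0, 40.0, 102.0], [536.0, 40.0, 104.0]]
[] []
```

View pics/w3.png

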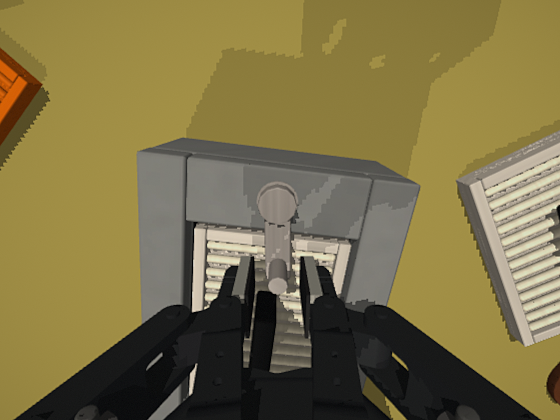

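The fingertips are at (245,256) and (308,256), at z ≈ 95, and the post is between them at (278,285). Now I'll swing it.

```bash
python3 -m jog '[[[0,0,0],[0,0,0],18],[[0,0,0],[0,0,0],18],[[0.28,4.5,0],[0,0,-0.125],18],[[0.28,4.5,0],[0,0,-0.125],18],[[0.28,4.5,0],[0,0,-0.125],18],[[0.28,4.5,0],[0,0,-0.125],18],[[0.28,4.5,0],[0,0,-0.125],18]]'
python3 -m jog '[[[0.28,4.5,0],[0,0,-0.125],18],[[0.28,4.5,0],[0,0,-0.125],18],[[0.28,4.5,0],[0,0,-0.125],18],[[0.28,4.5,0],[0,0,-0.125],18],[[0.28,4.5,0],[0,0,-0.125],18],[[0.28,4.5,0],[0,0,-0.125],18],[[0.28,4.5,0],[0,0,-0.125],18],[[0,0,0],[0,0,0],24],[[0,0,0],[0,0,0],24]]'
python3 -m jog '[[[0,0,-10],[0,0,0],24],[[0,0,-30],[0,0,0],24],[[0,0,-40],[0,0,0],40],[[0,0,-40],[0,0,0],40],[[0,0,0],[0,0,0],40]]'
python3 - <<'E'
from h import *
print(observe()['joint_positions'].round(2))
s=snap('wrist','w4'); w=world(s); z=w[...,2]
for tag,m in (('hi',(z>97)&(z<112)),('tab',(z>84)&(z<92))):
    n,l,st,c=cv2.connectedComponentsWithStats(m.astype(np.uint8))
    for k in range(1,n):
        if st[k,4]>60: p=w[l==k]; print(tag,st[k],cv2.minAreaRect(p[:,:2].astype(np.float32)),np.median(p,0).round(1))
E
```

```text
time: 5.95
eef_pos: [542.0, 34.1, 74.8]
tcp_rot: [-3.14, 0.0, 1.978]
contact_force: [-2.3, 0.5, 0.9]
opening: 0.209
time: 6.85
eef_pos: [563.0, 56.8, 74.8]
tcp_rot: [3.141, 0.0, 2.845]
contact_force: [0.4, -0.2, -0.8]
opening: 0.28
time: 7.35
eef_pos: [566.8, 58.5, 201.3]
tcp_rot: [3.138, 0.011, 2.846]
contact_force: [1.0, 0.0, 0.1]
opening: 0.469
[ 0.6   0.4  -0.99  1.74  0.36  1.19  0.79]
hi [ 134  146   74   19 1131] ((499.5420837402344, -14.972694396972656), (59.82743453979492, 12.249470710754395), 70.62938690185547) [499.1 -14.1 106.8]
hi [263 192  11  14 123] ((560.7080078125, 52.65660095214844), (9.12936782836914, 9.519643783569336), 77.3583984375) [559.5  53.  106.7]
tab [145 144  66  16 113] ((495.02691650390625, -11.309831619262695), (58.048458099365234, 10.022042274475098), 60.168212890625) [496.2  -7.1  87.9]
tab [261 144  23  59 807] ((543.8953247070312, 60.717674255371094), (19.20798683166504, 54.023860931396484), 69.34162902832031) [537.2  61.8  88.1]
```

View pics/w4.png

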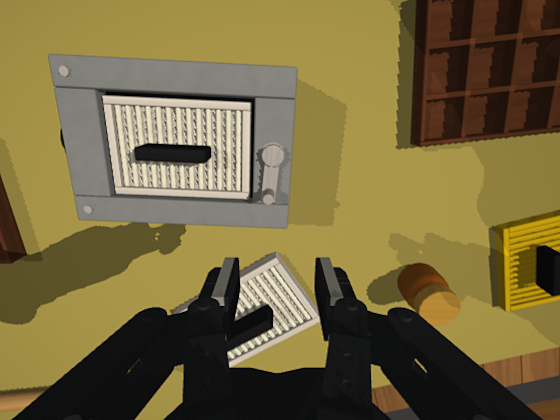

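The tab now points sideways. The boss is at (272,155), the post at (268,198), and the angle is about +1.50 rad. The filter is uncovered, with its grip at (499.4, -14.9). I'll turn, move above the grip and open to 40.

```bash
python3 -m jog '[[[0,0,0],[0,0,0.1345],40],[[0,0,0],[0,0,0.1345],40],[[0,0,0],[0,0,0.1345],40],[[0,0,0],[0,0,0.1345],40],[[0,0,0],[0,0,0.1345],40],[[0,0,0],[0,0,0.1345],40],[[0,0,0],[0,0,0.1345],40],[[0,0,0],[0,0,0.1345],40],[[0,0,0],[0,0,0.1345],40],[[0,0,0],[0,0,0.1345],40],[[0,0,0],[0,0,0.1345],40],[[0,0,0],[0,0,0.1345],40],[[-31,-13,0],[0,0,0],40],[[-31,-13,0],[0,0,0],40],[[-30,-13,0],[0,0,0],40],[[0,0,0],[0,0,0],40],[[0,0,0],[0,0,0],40]]'
python3 - <<'E'
from h import *
o=observe(); print(o['eef_pos'],o['tcp_rot'],o['joint_positions'].round(2))
E
```

```text
time: 9.1
eef_pos: [495.1, -17.6, 194.4]
tcp_rot: [-3.141, 0.0, 1.232]
contact_force: [0.1, 0.6, 0.7]
opening: 0.469
[495.06363315 -17.57833892 194.39460825] [-3.14137037e+00  4.36484102e-04  1.23166279e+00] [ 0.53  0.18 -0.65  1.91  0.12  1.1  -0.51]
```

```bash
python3 -m jog '[[[4,3.2,10],[0,0,0],40],[[0,0,40],[0,0,0],40],[[0,0,35],[0,0,0],40],[[0,0,20],[0,0,0],40],[[0,0,10],[0,0,0],40],[[0,0,8],[0,0,0],40],[[0,0,0],[0,0,0],40],[[0,0,0],[0,0,0],40]]'
python3 - <<'E'
from h import *
s=snap('wrist','w5'); w=world(s)
for u in (228,232,236,318,322,326): print(u,[w[v,u].round(0).tolist() for v in range(250,270,2)])
E
```

```text
time: 9.9
eef_pos: [501.0, -13.9, 72.4]
tcp_rot: [3.14, -0.001, 1.234]
contact_force: [0.7, -0.4, 0.3]
opening: 0.468
228 [[475.0, -1.0, 73.0], [474.0, -3.0, 73.0], [474.0, -3.0, 74.0], [474.0, -4.0, 77.0], [481.0, 4.0, 97.0], [481.0, 4.0, 99.0], [482.0, 4.0, 101.0], [481.0, 3.0, 102.0], [482.0, 4.0, 105.0], [483.0, 4.0, 107.0]]
232 [[477.0, -2.0, 73.0], [476.0, -4.0, 73.0], [476.0, -5.0, 73.0], [476.0, -4.0, 76.0], [482.0, 3.0, 96.0], [484.0, 4.0, 101.0], [484.0, 4.0, 102.0], [484.0, 3.0, 103.0], [484.0, 3.0, 105.0], [484.0, 4.0, 108.0]]
236 [[479.0, -3.0, 73.0], [479.0, -4.0, 73.0], [478.0, -5.0, 73.0], [479.0, -5.0, 76.0], [485.0, 3.0, 97.0], [485.0, 3.0, 99.0], [485.0, 3.0, 101.0], [485.0, 2.0, 102.0], [485.0, 1.0, 103.0], [484.0, 0.0, 102.0]]
318 [[525.0, -19.0, 73.0], [524.0, -20.0, 74.0], [524.0, -21.0, 73.0], [524.0, -21.0, 75.0], [524.0, -11.0, 96.0], [524.0, -10.0, 99.0], [523.0, -11.0, 101.0], [523.0, -10.0, 103.0], [523.0, -11.0, 104.0], [523.0, -11.0, 106.0]]
322 [[527.0, -20.0, 73.0], [527.0, -21.0, 73.0], [526.0, -22.0, 73.0], [526.0, -22.0, 76.0], [526.0, -10.0, 99.0], [526.0, -11.0, 100.0], [525.0, -11.0, 101.0], [525.0, -11.0, 103.0], [525.0, -11.0, 105.0], [525.0, -11.0, 107.0]]
326 [[529.0, -20.0, 73.0], [529.0, -22.0, 73.0], [529.0, -23.0, 73.0], [528.0, -23.0, 76.0], [528.0, -12.0, 97.0], [528.0, -12.0, 99.0], [527.0, -12.0, 101.0], [527.0, -12.0, 103.0], [527.0, -11.0, 106.0], [526.0, -12.0, 107.0]]
```

View pics/w5.png

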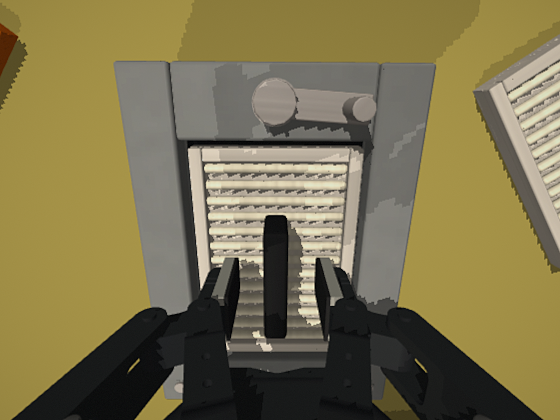

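The grip (276,220–335) stands midway between the pads, and the fingertips are at z ≈ 95. I'll go down 10 more and close.

```bash
python3 -m jog '[[[-1,-1,5],[0,0,0],40],[[0,0,4],[0,0,0],40],[[0,0,1],[0,0,0],40],[[0,0,0],[0,0,0],20],[[0,0,0],[0,0,0],4],[[0,0,0],[0,0,0],4],[[0,0,0],[0,0,0],4],[[0,0,0],[0,0,0],4],[[0,0,0],[0,0,0],4]]'
python3 -m jog '[[[0,0,-2],[0,0,0],4],[[0,0,-4],[0,0,0],4],[[0,0,-8],[0,0,0],4],[[0,0,-10],[0,0,0],4],[[0,0,-10],[0,0,0],4],[[0,0,-10],[0,0,0],4],[[0,0,-10],[0,0,0],4],[[0,0,-6],[0,0,0],4],[[0,0,0],[0,0,0],4],[[0,0,0],[0,0,0],4]]'
python3 - <<'E'
from h import *
snap('wrist','w6')
s=snap('scene','s2'); cv2.imwrite('pics/s2c.png',np.hstack([cv2.imread('pics/w6.png')[80:400,130:430], cv2.resize(s['image'][120:280,180:430,::-1],(500,320))]))
print(observe()['eef_pos'])
E
```

```text
time: 10.85
eef_pos: [499.0, -14.9, 62.0]
tcp_rot: [3.141, -0.0, 1.234]
contact_force: [-0.2, 0.2, 2.1]
opening: 0.127
time: 11.85
eef_pos: [498.5, -15.0, 121.6]
tcp_rot: [-3.141, 0.0, 1.234]
contact_force: [-0.1, 0.0, -3.6]
opening: 0.127
[498.17904887 -14.98487243 121.20031716]
```

View pics/s2c.png

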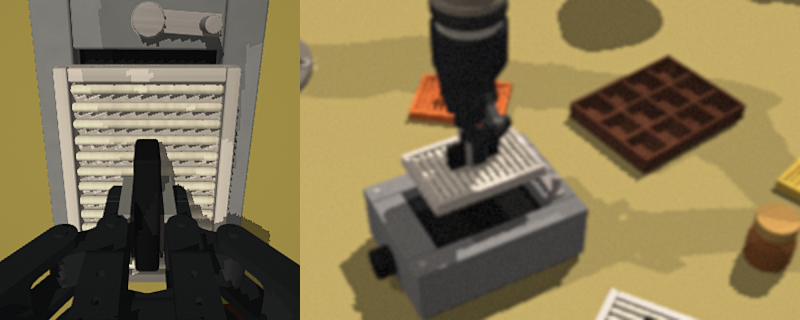

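The filter is lifted and level, with the tab clear of it. Now I'll carry it smoothly to the tray.

```bash
python3 -m jog '[[[0,0,-10],[0,0,0],4],[[-4,1,-10],[0,0,0],4],[[-12,3.1,-5],[0,0,0],4],[[-20,5.1,0],[0,0,0],4],[[-26,6.7,0],[0,0,0],4],[[-26,6.7,0],[0,0,0],4],[[-26,6.7,0],[0,0,0],4],[[-26,6.7,0],[0,0,0],4],[[-26,6.7,0],[0,0,0],4],[[-26,6.7,0],[0,0,0],4],[[-26,6.7,0],[0,0,0],4],[[-26,6.7,0],[0,0,0],4],[[-26,6.7,0],[0,0,0],4],[[-26,6.7,0],[0,0,0],4],[[-22,5.7,0],[0,0,0],4],[[-14,3.6,0],[0,0,0],4],[[-8,2,0],[0,0,-0.03],4],[[0,0,0],[0,0,-0.033],4],[[0,0,0],[0,0,0],4],[[0,0,0],[0,0,0],4]]'
python3 - <<'E'
from h import *
s=snap('top','top2'); w=world(s); z=w[...,2]
o=observe(); print(o['eef_pos'],o['tcp_rot'])
b=np.zeros(z.shape,bool); b[175:260,355:455]=1
m=b&(z>18)&(z<32); p=w[m]; print(cv2.minAreaRect(p[:,:2].astype(np.float32)))
s=snap('wrist','w7'); w=world(s); z=w[...,2]; m=(z>21)&(z<28); print(m.sum(),np.nanmin(w[m],0),np.nanmax(w[m],0))
cv2.imwrite('pics/t2c.png',np.hstack([s['image'][:,:,::-1],]))
E
```

```text
time: 13.95
eef_pos: [469.1, -364.3, 147.0]
tcp_rot: [3.141, -0.0, 1.297]
contact_force: [0.1, 0.5, -1.9]
opening: 0.126
[ 469.1352789  -364.24417229  147.00686521] [ 3.14130802e+00 -8.87188011e-05  1.29716960e+00]
((472.9389343261719, -343.7208251953125), (154.1189727783203, 161.35250854492188), 74.1884765625)
2999 [ 149.71609128 -673.03510212   21.0003912 ] [ 658.7972491  -210.54282863   27.99792857]
```

View pics/t2c.png

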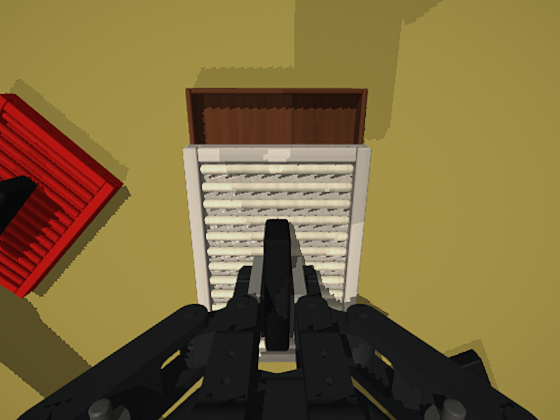

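The filter is centred and parallel over the plain tray. I grasped it at TCP 62 with the underside at 64, so it should touch the floor at TCP ≈ 3. I'll lower it slowly at the end.

```bash
python3 -m jog '[[[0,0,6],[0,0,0],4],[[0,0,14],[0,0,0],4],[[0,0,20],[0,0,0],4],[[0,0,20],[0,0,0],4],[[0,0,20],[0,0,0],4],[[0,0,20],[0,0,0],4],[[0,0,16],[0,0,0],4],[[0,0,10],[0,0,0],4],[[0,0,6],[0,0,0],4],[[0,0,4],[0,0,0],4],[[0,0,2],[0,0,0],4],[[0,0,1],[0,0,0],4],[[0,0,0],[0,0,0],4],[[0,0,0],[0,0,0],4]]'
python3 -m jog '[[[0,0,1],[0,0,0],4],[[0,0,1],[0,0,0],4],[[0,0,0],[0,0,0],4],[[0,0,0],[0,0,0],4]]'
```

```text
time: 15.45
eef_pos: [469.2, -365.0, 8.2]
tcp_rot: [3.141, 0.0, 1.297]
contact_force: [-0.4, 0.1, -3.6]
opening: 0.129
time: 15.85
eef_pos: [468.8, -364.7, 5.7]
tcp_rot: [-3.141, 0.0, 1.297]
contact_force: [-0.5, 0.0, -2.9]
opening: 0.128
```

```bash
python3 -m jog '[[[0,0,1],[0,0,0],4],[[0,0,0.5],[0,0,0],4],[[0,0,0],[0,0,0],4],[[0,0,0],[0,0,0],4]]'
python3 -m jog '[[[0,0,0.7],[0,0,0],4],[[0,0,0],[0,0,0],4],[[0,0,0],[0,0,0],4]]'
```

```text
time: 16.25
eef_pos: [468.9, -364.8, 4.2]
tcp_rot: [-3.142, 0.0, 1.297]
contact_force: [0.3, 0.2, -2.5]
opening: 0.126
time: 16.55
eef_pos: [468.8, -364.8, 3.5]
tcp_rot: [3.142, 0.0, 1.297]
contact_force: [-0.5, 0.6, -1.8]
opening: 0.131
```

```bash
python3 -m jog '[[[0,0,0.7],[0,0,0],4],[[0,0,0],[0,0,0],4],[[0,0,0],[0,0,0],4]]'
python3 -m jog '[[[0,0,0.5],[0,0,0],4],[[0,0,0],[0,0,0],4],[[0,0,0],[0,0,0],4]]'
```

```text
time: 16.85
eef_pos: [469.0, -364.8, 3.0]
tcp_rot: [3.141, 0.0, 1.297]
contact_force: [-0.3, 0.5, -1.4]
opening: 0.13
time: 17.15
eef_pos: [469.0, -364.8, 3.0]
tcp_rot: [3.141, 0.0, 1.297]
contact_force: [-3.0, 0.7, 6.2]
opening: 0.129
```

Contact came at TCP 3.0 with +6 N upward, as predicted. I'll release and retreat upward.

```bash
python3 -m jog '[[[0,0,0],[0,0,0],16],[[0,0,0],[0,0,0],24],[[0,0,0],[0,0,0],34],[[0,0,0],[0,0,0],34],[[0,0,0],[0,0,0],34],[[0,0,-4],[0,0,0],34],[[0,0,-10],[0,0,0],34],[[0,0,-25],[0,0,0],34],[[0,0,-40],[0,0,0],34],[[0,0,-40],[0,0,0],34],[[0,0,-40],[0,0,0],34],[[0,0,0],[0,0,0],34],[[0,0,0],[0,0,0],34]]'
python3 - <<'E'
from h import *
s=snap('wrist','w8'); w=world(s); z=w[...,2]
for tag,m in (('grip',(z>42)&(z<52)),('panel',(z>14)&(z<22)),('rim',(z>22.5)&(z<27.5))):
    m[:, :150]=0
    n,l,st,c=cv2.connectedComponentsWithStats(m.astype(np.uint8)); k=1+np.argmax(st[1:,4]); p=w[l==k]; print(tag,cv2.minAreaRect(p[:,:2].astype(np.float32)),np.median(p,0).round(1),p[:,2].std())
t=snap('top','top3'); cv2.imwrite('pics/f.png',np.hstack([s['image'][:,130:430,::-1],cv2.resize(t['image'][150:290,240:450,::-1],(500,420))[:,:]]))
E
```

```text
time: 18.45
eef_pos: [469.6, -365.2, 163.2]
tcp_rot: [3.139, 0.002, 1.297]
contact_force: [-0.6, -0.7, 0.3]
opening: 0.399
grip ((468.2131652832031, -364.5950012207031), (59.757328033447266, 11.30140495300293), 74.57054901123047) [ 469.1 -362.7   48. ] 0.897253578089313
panel ((468.2144470214844, -365.28839111328125), (130.32240295410156, 90.18324279785156), 74.38632202148438) [ 470.5 -358.4   18.4] 2.042700996612214
rim ((467.5329284667969, -365.27142333984375), (199.4615478515625, 160.23291015625), 74.16896057128906) [ 492.1 -311.4   25.8] 0.9347593366750178
```

View pics/f.png

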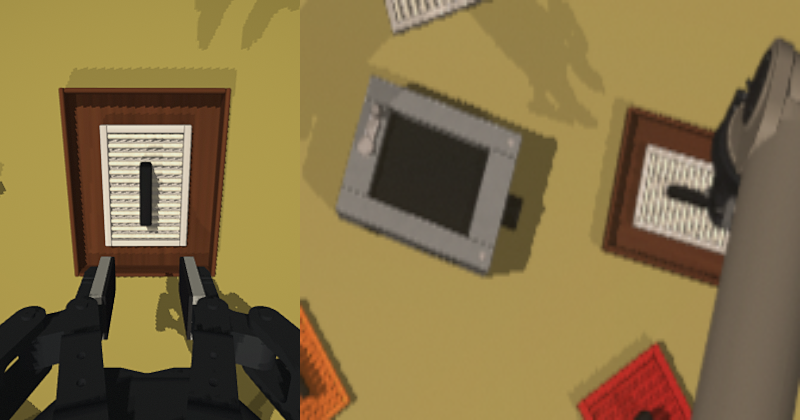

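The filter lies flat and centred in the plain tray, the tab is still aside, and the gripper is clear. I'll hand in the job.

```bash
python3 -c "
from bench import manip; print(manip.job_done())"
```

```text
the job is handed in; nothing more can be done
None
```

The job is done and handed in. The tab is swung aside, and the filter lies flat, grip up, in the plain wooden tray with the gripper well clear. It took about 18.5 s of robot time.

- **Tab:** I caged the post between the fingers and swung it to about +1.50 rad. The final top picture shows it still aside.
- **Filter:** I lifted it by its grip, carried it level, and set it down slowly with about 6 N at touchdown. In the last images its centre is within 1 mm of the tray's centre. The panel top is about 18 mm above the bench and the rib top about 48 mm, against 19 and 47 expected.
- **What disagreed:** Both cameras put the fingertips about 37 mm higher than the stated tool dimensions implied. My first swing therefore passed above the post without touching it. I went back, used the camera heights from then on, and the touchdown height agreed with them.

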